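Load a bearing cup on its cleaning spindle and hold it up

ROBOT

A 6-joint arm with a two-finger parallel gripper is mounted at the origin on a cart in front of the work surface, level with it; the furniture and walls round the work are solid. World frame = base frame: x ahead of the robot, y to its left, z up, the work surface at z = 0. Lengths are in mm, angles in rad, forces in N, time in s.
With the tool pointing down it reaches from about 350 to 875 mm from the base axis. Payload 4.2 kg.
Tool frame: the origin (TCP) lies midway between the tips of the shut fingers; the grasp point (between the pads) lies 19 mm behind it (arm.tcp_to_grasp is the distance from the TCP to the grasp point, in mm); z points along the fingers, y is the line along which they close (so a half turn about z gives the same grasp; the last joint's range is limited). The gripper opens to 85 mm and grips with 20 to 120 N. Pads are 22 mm wide; open, the fingers measure 114 mm over their backs; the gripper's body (76 mm by 85 mm) begins 54 mm behind the grasp point. The pads swing forward as they close: fully open they stand 13 mm farther back than shut.
Start: joints at [-1.045, 0.385, 0.008, 0, -1.194, -0.259], TCP at [164.795, -602.861, 231.312] pointing down, gripper open.
Joint ranges: [-3.14, 3.14], [-1.21, 2.06], [-1.07, 1.41], [-3.16, 2.05], [-2.99, -0.16], [-3.1, 3.1]. Speed limits (rad/s): [2.79, 2.79, 3.14, 3.14, 3.14, 3.14].

INTERFACE

Orientations are given as a unit quaternion [x, y, z, w].
In Python, from bench import arm, imaging, job, models gives the robot as it stands.
- The arm moves only by the tool arm_command, never from a script. Its argument "rows" is a list of rows, each an object with "grip": the opening, from 0 (shut) to 1 (fully open); "linear": the shift along the tool's x, y, z in mm, a list of three; "rot": the turn, a rotation vector about the tool's x, y, z in rad, a list of three. In form: [{"grip": grip, "linear": [tx, ty, tz], "rot": [rx, ry, rz]}, ...]. A call has 1 to 10 rows; each row is the pose to reach, as a shift and turn from the pose commanded when the call began, along the tool's axes at that moment; what a row does not reach only later rows make up. A row lasts 1/8 s, in which the tool goes at most 62.5 mm and 10.7 degrees, less where a joint would pass 70% of its speed; a pose out of reach is approached as far as the arm can. A call with a gripper value outside its range is refused whole. The fingers move at their own pace and stop on an object; the grip force is fixed at half the most. Time passes only in rows, so rows that repeat a pose let the fingers close. It gives the time, the measured TCP pose, the force, the opening and the grip force at its end, in the units of the state.
- arm.read_state(): the state, without advancing time (a new reading comes with each control period).
- imaging.get_image(name): name is "scene" or "top" or "wrist"; returns a dict with "frame" (420x560x3 uint8, red, green, blue), "fx", "fy", "cx", "cy" (pixels), "extrinsics" (4x4, takes a point from world to camera coordinates); the wrist camera has in their place "T_tool_cam" (4x4, takes a point from camera to tool coordinates, whose origin is the TCP and whose axes are the flange's). Camera axes: x right, y down, z forward; pixel columns grow to the right and rows downward; lengths in mm; the calibration is good to about 2 mm. A picture is of the moment at which its call begins: read the wrist's pose just before it. There is no depth.
- job.job_done(): hands the job in; it is judged then, once.
Trained networks look in a picture, given as the dict that the camera call returned (one of the last four; its "shot" number tells which), for a name from the list of things; names that differ only in an ending like _2 or _b are one class to them, and where a whole thing is asked for, a point or a joint stands for the part that bears it (a point fixed in the world has none). Each returns a list of dicts, best first, with "score" (0 to 1); they miss things now and then, are a little off and sometimes report something else, mostly with a low value. They report only what shows in the picture. A call takes as long as a camera call. They do not tell look-alikes from the thing itself.
- models.spot_in(picture, query): "rect" ([left, top, right, bottom] in pixels, round what is visible of it).
- models.tip_of(picture, query): "pixel" ([column, row] in pixels: a listed point, or the origin of a listed thing).
The state is a dict: "clock": time; "joints": joint angles; "joint_vel": joint speeds; "joint_efforts": joint torques, N m; "position": TCP position; "ee_rot": TCP orientation; "contact_force": force on the tool from outside, world axes, zero at the start; "wrist_torque": the same for the moment, N m; "gripper_width": finger opening in mm; "grasp_force": force on a finger pad.
Only numpy, scipy, OpenCV 4.12 (cv2) and the standard library are available. Lean on these libraries where they do the work, as an engineer would, in place of code of your own. Each camera call takes 0.05 s, during which the arm holds its last target. There are 200 camera calls.

TASK

Slide the bearing cup (the 61 mm open ring) over the upright spindle in its stand until it lies flat on the spindle's flange, and let go of it. Then take the spindle by its square head, lift it straight up out of the stand with the cup on it, and finish while holding it there over the stand, upright and still, with its foot about 10 cm above the stand's top, ready to be sprayed clean. Keep the spindle upright throughout, and leave the other things on the bench where they are.

Things in the scene. Friction and masses are not known exactly. Their poses are not given: they have to be found in the camera images.
- bearing_cup: bearing outer race, a plain steel ring: 61 mm outside, 22 mm high, bore 49 mm (4 mm wider than the stem), about 0.12 kg; lies flat on the bench, to the right of the stand, nearer to or farther from it than the ball bearing. Origin at the centre of its underside, z up
- spindle: loose turned spindle, 0.4 kg, upright in the stand. z: its axis, up. Origin: centre of the flange's underside, which rests on the stand's top, 30 mm above the bench. Up from it: flange 76 mm across to z 7 mm; round stem 45 mm across to z 30; taper to 29 at z 37; square head 20x20 mm, flats facing body x and y, to z 60. Below: foot pin 18 mm across, 22 long. Seated, the cup's origin is at z 7 mm here
- stand: dark steel block, 92x92x30 mm, fixed to the bench; flats face x and y of its frame. Origin at the centre of its underside on the bench. In its top a round hole, 22 mm across, 26 mm deep, holds the spindle's foot pin with 2 mm play each side
- spindle_head (a point): centre of the top face of the spindle's square head, 60 mm above the spindle's origin
- spindle_foot (a point): tip of the spindle's foot pin, 22 mm below the spindle's origin
- vice: red bench vice bolted to the bench on the right, a fixed obstacle: 0.27 m high, reaching 0.3 m from its origin toward the robot, 0.2 m away from it and 0.12 m to either side. Origin at its base. Not used
- ball_bearing: ball bearing, 84 mm outside, 16 mm high, bore 30 mm (too small for the stem), lying flat on the bench; origin at the centre of its underside. The other ring among the work; not used
- vee_block: ground vee block, 57x56x34 mm, on the bench near the vice; origin under its centre; not used
- masking_tape: roll of masking tape, 80 mm across, 24 mm high, on the bench by the chest; not used
- brass_brush: brass brush, 74x133x35 mm, lying on the bench beyond the rings; not used
- inner_race: small inner race ring, 33 mm across, 16 mm high, near the front edge of the bench; not used
- shift_fork: shift fork, 47x68x20 mm, near the front edge of the bench; not used
- screwdriver: screwdriver, 207 mm long, 34 mm wide, lying along y near the front edge of the bench, left; not used
There are look-alikes about, which are no part of the job. Leave any orange look-alike of the spindle alone.

How it is judged:
By the outcome, as a careful person would: the job done as asked, in the order asked, and still so for the second after the job is handed in, while the arm keeps its last pose, push and grip.
It also fails if it takes over 54 s, if anything falls off the work surface, if the arm or the gripper's body presses on something with over 40 N, if the wrist force passes 120 N, or if a joint passes its speed limit or range.

## Working session

There is one attempt and no reset: what is moved stays moved. The work goes in short steps, Python scripts to look and compute and a tool call to move; the robot and the scene stay as the last step left them, time stands still between calls to the robot, and variables do not carry over. Pictures are saved under pics/ and viewed, at most 13 in all, crops included, and the job is handed in when it is done.

Besides the shell and the picture viewer there is one more tool, called after "Emit:" as name(argument=value, ...) on one line, values as JSON. arm_command: Moves the arm, as the interface text tells. Its arguments: {"type":"object","properties":{"rows":{"type":"array"}},"required":["rows"]}

```bash
mkdir -p pics; cat > h.py <<'E'
import numpy as np, cv2
from scipy.spatial.transform import Rotation as R
from bench import arm, imaging, job, models
def shot(n):
    s=arm.read_state(); p=imaging.get_image(n)
    if n=="wrist":
        T=np.eye(4);T[:3,:3]=R.from_quat(s["ee_rot"]).as_matrix();T[:3,3]=s["position"]
        p["Twc"]=T@np.array(p["T_tool_cam"])
    else: p["Twc"]=np.linalg.inv(np.array(p["extrinsics"]))
    return p
def ray(p,uv,z):
    d=p["Twc"][:3,:3]@np.array([(uv[0]-p["cx"])/p["fx"],(uv[1]-p["cy"])/p["fy"],1]);c=p["Twc"][:3,3]
    return c+d*(z-c[2])/d[2]
def proj(p,X):
    c=np.linalg.inv(p["Twc"])@np.append(X,1); return [p["fx"]*c[0]/c[2]+p["cx"],p["fy"]*c[1]/c[2]+p["cy"]]
def save(p,n,crop=None,k=1):
    f=cv2.cvtColor(p["frame"],cv2.COLOR_RGB2BGR)
    if crop: f=f[crop[1]:crop[3],crop[0]:crop[2]]
    cv2.imwrite("pics/"+n,cv2.resize(f,None,fx=k,fy=k,interpolation=cv2.INTER_CUBIC))
E
python3 - <<'E'
from h import *
np.set_printoptions(precision=1,suppress=True)
Z=dict(bearing_cup=0,spindle=30,stand=0,spindle_head=90,ball_bearing=0,vice=0)
for n in ["top","scene"]:
    p=shot(n); save(p,n+"1.png"); print(n,p["Twc"][:3,3],p["fx"])
    for q,z in Z.items():
        for t in models.tip_of(p,q)[:3]: print(q,np.array(t["pixel"]),round(t["score"],2),ray(p,t["pixel"],z))
s=arm.read_state();print(s)
E
```

```text
top [ 433.7    2.7 1487.5] 542.0820750052071
bearing_cup [278.  221.1] 0.63 [470.4  49.7   0. ]
spindle [193.4 210.8] 0.75 [494.4 277.1  30. ]
spindle [244.8 192.3] 0.75 [546.1 139.4  30. ]
stand [191.6 212.3] 0.73 [491.4 287.6   0. ]
spindle_head [242.1 190.9] 0.59 [545.  140.8  90. ]
spindle_head [186.1 207.9] 0.57 [499.1 284.8  90. ]
ball_bearing [321.3 211.7] 0.95 [497.8 -68.8   0. ]
scene [ 53.4 665.7 517. ] 452.3212718163633
bearing_cup [325.4 269.5] 0.65 [366.6  63.7   0. ]
bearing_cup [283.7 243.5] 0.58 [477.8  39.9   0. ]
bearing_cup [213.4 221.4] 0.36 [649.   61.4   0. ]
spindle [226.2 245.8] 0.7 [535.7 146.9  30. ]
spindle [189.  288.4] 0.58 [503.7 275.6  30. ]
stand [280.6 312.7] 0.74 [367.6 206.8   0. ]
spindle_head [192.5 259.1] 0.86 [494.6 270.   90. ]
spindle_head [222.5 218.8] 0.58 [538.3 150.1  90. ]
ball_bearing [303.3 216.1] 0.93 [504.4 -74.5   0. ]
ball_bearing [191.8 260. ] 0.56 [586.6 189.4   0. ]
ball_bearing [251.  206.4] 0.22 [624.7 -39.    0. ]
{'clock': 0.7, 'joints': array([-1. ,  0.4,  0. , -0. , -1.2, -0.3]), 'joint_vel': array([ 0.,  0., -0.,  0., -0., -0.]), 'joint_efforts': array([  0. , -39.2,  18.9,   4.2,  -0. ,  -0. ]), 'position': array([ 164.8, -602.8,  231.4]), 'ee_rot': array([-0.1,  1. , -0. ,  0. ]), 'contact_force': array([ 0.4, -0.3, -0.7]), 'wrist_torque': array([ 0. , -0. , -0.1]), 'grasp_force': 0.0, 'gripper_width': 85.18281113484734}
```

View pics/top1.png

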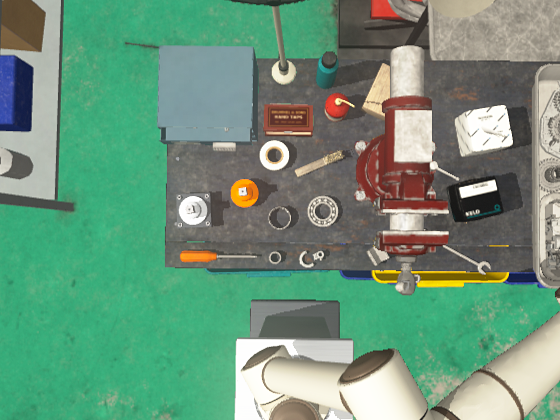

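View pics/scene1.png

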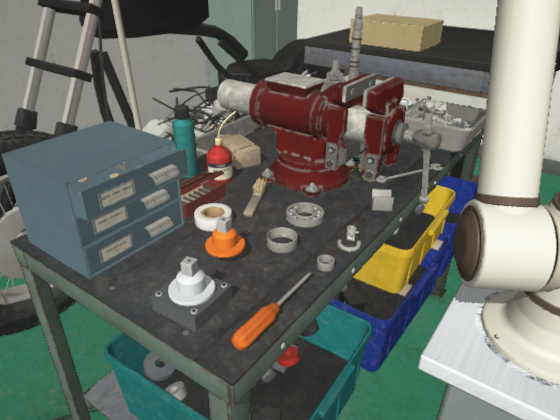

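The cup is the open ring at top (280,217), lying between the stand and the ball bearing. The ball bearing is at (322,211), with balls and a small bore. The inner race at (275,257) and the tape at (275,156) are also rings but not the cup. The spindle is the white one at (193,210), standing in the dark block. The orange look-alike at (244,192) stays untouched. I'll check the cup from close by with the wrist camera.

```bash
cat >> h.py <<'E'
def go(x,y,z,yaw_y=None):
    """shift in tool axes to reach world xyz; rz so that tool y lies at world angle yaw_y (mod pi)"""
    s=arm.read_state();M=R.from_quat(s["ee_rot"]).as_matrix()
    l=M.T@(np.array([x,y,z])-s["position"])
    a=np.degrees(np.arctan2(M[1,1],M[0,1]))
    out=[np.round(l,1),"tooly",round(a,2),"clock",round(s["clock"],2),"j6",round(s["joints"][5],2)]
    if yaw_y is not None:
        d=(yaw_y-a+90)%180-90
        out+=["rz",round(-np.radians(d),4)]
    out+=["tilt",np.round(M[:,2],4)]
    print(*out)
E
python3 - <<'E'
from h import *
p=shot("top");save(p,"crop.png",(170,140,350,275),4)
go(165,-603,400);go(430,43,400,90);go(430,43,330,0)
print(R.from_quat(arm.read_state()["ee_rot"]).as_matrix().round(3)); print(np.round(imaging.get_image("wrist")["T_tool_cam"],2))
E
```

```text
[  -0.2   -0.2 -168.6] tooly 105.29 clock 0.75 j6 -0.26 tilt [ 0.e+00 -1.e-04 -1.e+00]
[-426.1  553.1 -168.7] tooly 105.29 clock 0.75 j6 -0.26 rz 0.2668 tilt [ 0.e+00 -1.e-04 -1.e+00]
[-426.1  553.1  -98.7] tooly 105.29 clock 0.75 j6 -0.26 rz -1.304 tilt [ 0.e+00 -1.e-04 -1.e+00]
[[-0.965 -0.264  0.   ]
 [-0.264  0.965 -0.   ]
 [ 0.    -0.    -1.   ]]
[[   0.     -0.96   -0.27   69.93]
 [   1.      0.     -0.     -1.36]
 [   0.     -0.27    0.96 -141.71]
 [   0.      0.      0.      1.  ]]
```

View pics/crop.png

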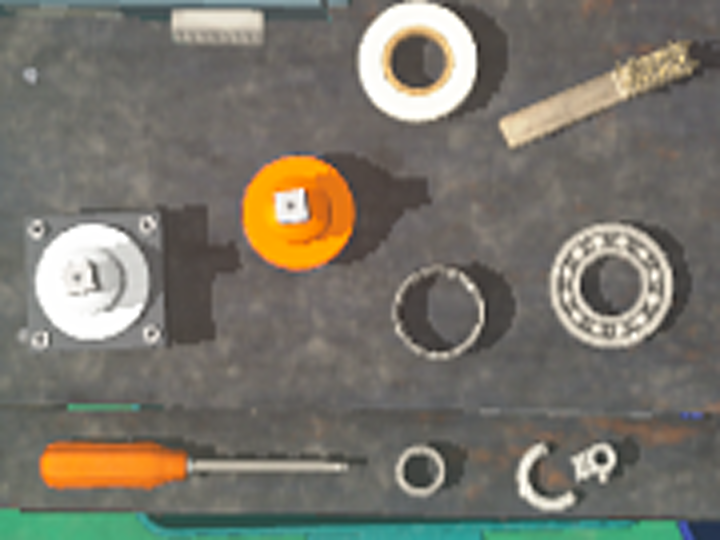

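The crop shows the cup as a thin plain ring at crop (438,312), with the ball bearing at (612,285). The white spindle on the dark block is at (93,280). I'll go up and over the vice.

Emit:
arm_command(rows=[{"grip": 1,"linear": [0,0,-60],"rot": [0,0,0]},{"grip": 1,"linear": [0,0,-120],"rot": [0,0,0]},{"grip": 1,"linear": [0,0,-170],"rot": [0,0,0]},{"grip": 1,"linear": [-30,40,-170],"rot": [0,0,0.05]},{"grip": 1,"linear": [-65,85,-170],"rot": [0,0,0.1]},{"grip": 1,"linear": [-100,130,-170],"rot": [0,0,0.15]},{"grip": 1,"linear": [-135,175,-170],"rot": [0,0,0.2]},{"grip": 1,"linear": [-170,220,-170],"rot": [0,0,0.267]},{"grip": 1,"linear": [-205,265,-170],"rot": [0,0,0.267]},{"grip": 1,"linear": [-240,310,-170],"rot": [0,0,0.267]}])

```text
clock: 2.05
position: [314.7, -238.9, 401.7]
ee_rot: [0.0, 1.0, -0.0, 0.001]
contact_force: [2.0, 0.1, -0.6]
gripper_width: 85.3
grasp_force: 0.0
```

```bash
python3 -c "
from h import *
go(430,43,300,90)"
```

```text
[-115.   282.   101.7] tooly 89.97 clock 2.05 j6 -1.34 rz -0.0006 tilt [ 1.3e-03 -3.0e-04 -1.0e+00]
```

Emit:
arm_command(rows=[{"grip": 1,"linear": [-20,50,0],"rot": [0,0,0]},{"grip": 1,"linear": [-40,100,0],"rot": [0,0,0]},{"grip": 1,"linear": [-60,150,0],"rot": [0,0,0]},{"grip": 1,"linear": [-80,200,0],"rot": [0,0,0]},{"grip": 1,"linear": [-100,245,40],"rot": [0,0,0]},{"grip": 1,"linear": [-115,280,80],"rot": [0,0,0]},{"grip": 1,"linear": [-115,280,100],"rot": [0,0,0]},{"grip": 1,"linear": [-115,280,100],"rot": [0,0,0]}])

```text
clock: 3.05
position: [428.8, 39.4, 300.0]
ee_rot: [-0.0, 1.0, -0.001, -0.002]
contact_force: [-0.0, -0.8, 0.3]
gripper_width: 85.6
grasp_force: 0.0
```

```bash
python3 - <<'E'
from h import *
p=shot("wrist");save(p,"w1.png")
for q,z in dict(bearing_cup=0,spindle=30,spindle_head=90,ball_bearing=0).items():
    for t in models.tip_of(p,q)[:3]: print(q,np.round(t["pixel"]),round(t["score"],2),ray(p,t["pixel"],z).round(1))
go(478,43,100)
E
```

```text
bearing_cup [501. 242.] 0.44 [527.1 338.    0. ]
bearing_cup [417. 120.] 0.29 [368.6 207.8   0. ]
spindle [469. 226.] 0.9 [495.4 273.8  30. ]
spindle [354. 262.] 0.67 [543.2 135.1  30. ]
spindle_head [499. 244.] 0.84 [495.8 275.3  90. ]
spindle_head [367. 282.] 0.63 [540.9 136.3  90. ]
ball_bearing [195. 226.] 0.87 [504.6 -72.6   0. ]
[-47.3   3.6 202.9] tooly 89.95 clock 3.3 j6 -2.04 tilt [ 0.0028  0.0011 -1.    ]
```

View pics/w1.png

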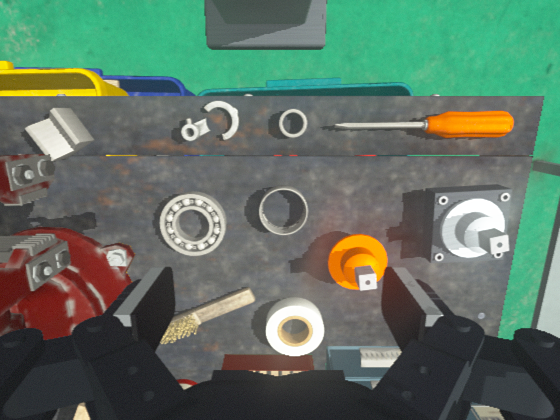

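The cup is at about (283,210), the spindle at (470,228) with its head at (498,243), and the ball bearing at (193,224). I'll go down over the cup and measure it.

```bash
python3 - <<'E'
from h import *
p=shot("wrist"); print(ray(p,(283,208),11)); go(*(ray(p,(283,208),11)[:2]),150)
E
```

```text
[481.33418157  44.64638562  11.        ]
[-50.9   5.4 152.7] tooly 89.95 clock 3.35 j6 -2.04 tilt [ 0.0024  0.001  -1.    ]
```

Emit:
arm_command(rows=[{"grip": 1,"linear": [-16,1,50],"rot": [0,0,0]},{"grip": 1,"linear": [-32,2,100],"rot": [0,0,0]},{"grip": 1,"linear": [-50,3,150],"rot": [0,0,0]},{"grip": 1,"linear": [-50,3,150],"rot": [0,0,0]},{"grip": 1,"linear": [-50,3,150],"rot": [0,0,0]}])

```text
clock: 3.98
position: [480.6, 42.5, 153.0]
ee_rot: [0.0, 1.0, 0.0, 0.001]
contact_force: [-0.4, 1.0, 1.0]
gripper_width: 85.5
grasp_force: 0.0
```

```bash
cat >> h.py <<'E'
def model(p,c,rings):
    """draw circles (z,r) centred at c; returns image"""
    f=p["frame"][:,:,::-1].copy()
    for z,r,col in rings:
        pts=[proj(p,[c[0]+r*np.cos(a),c[1]+r*np.sin(a),z]) for a in np.linspace(0,2*np.pi,90)]
        cv2.polylines(f,[np.round(np.array(pts)*8).astype(int)],True,col,1,cv2.LINE_AA,3)
    return f
def fitring(p,c,rings,span=12):
    """maximise the mean gradient along the model's circles"""
    from scipy.ndimage import map_coordinates
    g=cv2.GaussianBlur(cv2.cvtColor(p["frame"],cv2.COLOR_RGB2GRAY).astype(float),(0,0),1)
    m=np.hypot(cv2.Sobel(g,-1,1,0),cv2.Sobel(g,-1,0,1)); m=np.minimum(m,150)
    def sc(d):
        P=np.array([proj(p,[c[0]+d[0]+r*np.cos(a),c[1]+d[1]+r*np.sin(a),z]) for z,r,_ in rings for a in np.linspace(0,6.28,60)])
        return map_coordinates(m,[P[:,1],P[:,0]],order=1).mean()
    b=(0,0);st=3
    while st>.2:
        G=[(b[0]+i*st,b[1]+j*st) for i in range(-4,5) for j in range(-4,5)]
        b=max(G,key=sc); st/=3
    return np.array(c[:2])+b, sc(b)
E
python3 - <<'E'
from h import *
p=shot("wrist"); r=[(22,30.5,(0,255,0)),(22,24.5,(0,0,255))]
c,s=fitring(p,(481,44),r);print(c,s)
cv2.imwrite("pics/w2.png",model(p,c,r)); go(*c,-2); print(arm.read_state()["position"])
E
```

```text
[476.  44.] 100.85825454637592
[  5.4   1.1 155.6] tooly 90.0 clock 4.03 j6 -2.0 tilt [ 0.0041  0.0012 -1.    ]
[480.73675463  42.70129908 153.6134977 ]
```

View pics/w2.png

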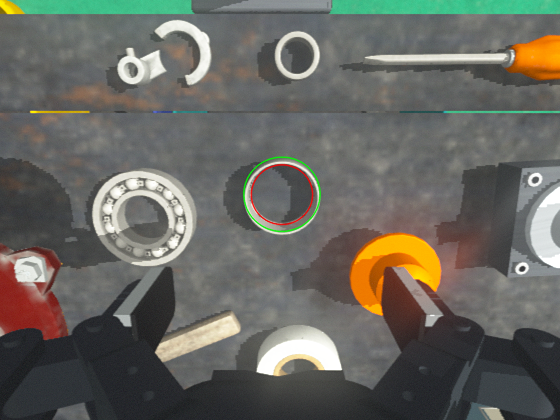

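The overlay sits on the cup's rim at (283,195), so the cup's centre is about (476,44). Now descend and grip.

Emit:
arm_command(rows=[{"grip": 1,"linear": [2,1,50],"rot": [0,0,0]},{"grip": 1,"linear": [5,1,100],"rot": [0,0,0]},{"grip": 1,"linear": [5,1,140],"rot": [0,0,0]},{"grip": 1,"linear": [5,1,155],"rot": [0,0,0]},{"grip": 1,"linear": [5,1,155],"rot": [0,0,0]},{"grip": 0,"linear": [5,1,155],"rot": [0,0,0]},{"grip": 0,"linear": [5,1,155],"rot": [0,0,0]},{"grip": 0,"linear": [5,1,155],"rot": [0,0,0]},{"grip": 0,"linear": [5,1,155],"rot": [0,0,0]}])

```text
clock: 5.15
position: [476.1, 44.0, -1.3]
ee_rot: [-0.0, 1.0, 0.001, 0.002]
contact_force: [-2.9, -0.6, 8.5]
gripper_width: 58.7
grasp_force: 62.7
```

Emit:
arm_command(rows=[{"grip": 0,"linear": [0,0,-40],"rot": [0,0,0]},{"grip": 0,"linear": [0,0,-90],"rot": [0,0,0]},{"grip": 0,"linear": [0,0,-140],"rot": [0,0,0]},{"grip": 0,"linear": [10,50,-180],"rot": [0,0,0]},{"grip": 0,"linear": [20,100,-180],"rot": [0,0,0]},{"grip": 0,"linear": [30,150,-180],"rot": [0,0,0]},{"grip": 0,"linear": [40,190,-180],"rot": [0,0,0]},{"grip": 0,"linear": [46,230,-180],"rot": [0,0,0]},{"grip": 0,"linear": [46,230,-180],"rot": [0,0,0]},{"grip": 0,"linear": [46,230,-180],"rot": [0,0,0]}])

```text
clock: 6.4
position: [428.2, 272.9, 176.7]
ee_rot: [0.0, 1.0, 0.0, -0.0]
contact_force: [-0.3, -0.8, -2.1]
gripper_width: 58.8
grasp_force: 66.0
```

```bash
python3 - <<'E'
from h import *
p=shot("wrist"); r=[(37,38,(0,255,0)),(60,22.5,(0,0,255))]
for q,z in dict(spindle=30,spindle_head=90).items():
    for t in models.tip_of(p,q)[:2]: print(q,np.round(t["pixel"]),round(t["score"],2),ray(p,t["pixel"],z).round(1))
c,s=fitring(p,(495,275),r[:1]);print(c,s)
f=model(p,c,r+[(90,10,(255,0,0))])
save(p,"w3.png"); cv2.imwrite("pics/w3m.png",f); go(*c,140); print(arm.read_state()["position"])
g=model(p,c,r); u=np.array(proj(p,[*c,60])).astype(int);print(u)
a,b=[np.clip(u[1]-100,0,220),np.clip(u[0]-133,0,294)]
cv2.imwrite("pics/w3c.png",np.hstack([cv2.resize(x[a:a+200,b:b+200],(400,400),interpolation=cv2.INTER_CUBIC) for x in (p["frame"][:,:,::-1],f)]))
E
```

```text
spindle [142. 312.] 0.79 [538.9 144.3  30. ]
spindle [281. 271.] 0.56 [497.7 274.   30. ]
spindle_head [288. 306.] 0.89 [496.8 279.   90. ]
[496. 276.] 123.79237106329053
[-67.3   3.8  36.6] tooly 89.91 clock 6.55 j6 -2.46 tilt [-0.e+00  1.e-04 -1.e+00]
[428.70402934 272.34970468 176.5548675 ]
[283 285]
```

View pics/w3c.png

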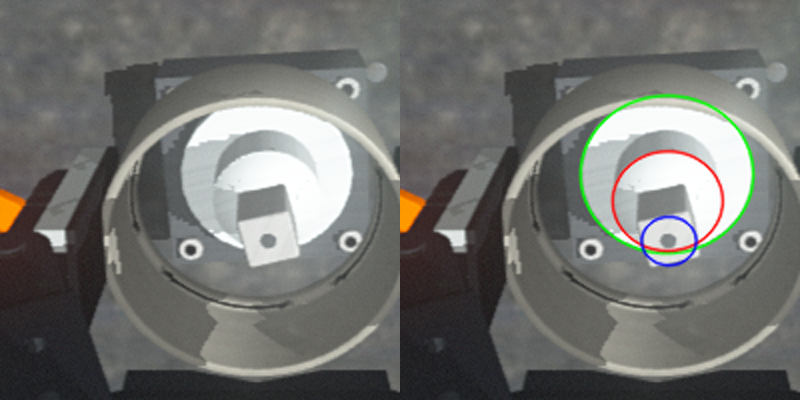

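View pics/w3.png

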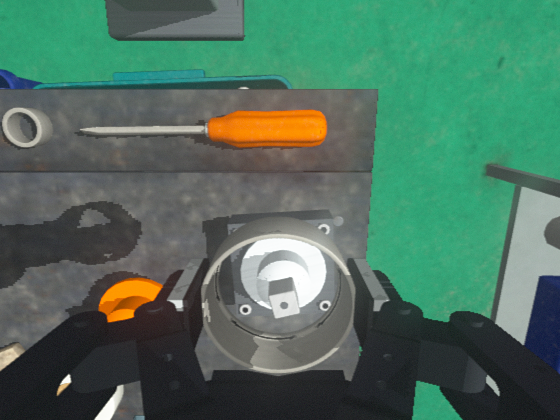

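The spindle's head hole is at w3 (284,305), and the model overlay agrees: axis at about (496,276). The cup is held level around (280,298). I'll measure the cup's centre relative to the TCP in the same view, and the yaw of the head.

```bash
python3 - <<'E'
from h import *
p=shot("wrist"); P=arm.read_state()["position"]; zb=P[2]+1.5
for r in ([(zb+22,30.5,0),(zb+22,24.5,0)],[(zb+22,30.5,0)],[(zb+22,24.5,0)]):
    c,s=fitring(p,P[:2],r); print(c-P[:2],s)
# head square: bright top face in image, cast to z=90
u=np.array(proj(p,[496,276,90]));print(u)
g=cv2.cvtColor(p["frame"],cv2.COLOR_RGB2GRAY); x,y=u.astype(int)
print(g[y-16:y+17:2,x-20:x+21:2])
# crop px -> image: b=150,a=185 (scale .5)
cor=[(237,213),(289,205),(299,259),(247,267)]
W=[ray(p,(150+i/2,185+j/2),90)[:2] for i,j in cor];print(np.round(W,1),np.mean(W,0))
for i in range(4):
    d=W[(i+1)%4]-W[i];print(np.linalg.norm(d).round(1),np.degrees(np.arctan2(d[1],d[0])).round(1)%90)
E
```

```text
[ 3. -1.] 63.040991439087556
[ 2.66666667 -1.66666667] 97.59576556560081
[ 5. -7.] 66.42327888265247
[284.90341556 304.67877823]
[[190 192 192 127 123 124 126 128 128 130 130 130 132 136 138 174 200 254
  254 253 253]
 [185 189 188 126 125 125 125 126 126 130 130 129 136 151 177 214 194 251
  253 252 252]
 [184 188 187 126 123 121 122 129 137 159 182 205 216 224 231 235 191 246
  253 253 253]
 [178 185 182 128 145 173 199 219 224 227 227 225 229 229 230 233 211 226
  253 252 251]
 [176 181 184 203 223 225 226 227 227 227 223 225 228 228 230 231 221 196
  250 250 249]
 [173 179 180 187 223 223 226 226 229 225 223 227 229 231 228 230 233 191
  251 250 249]
 [171 173 181 171 222 224 226 227 227 225 224 228 230 229 229 229 227 194
  244 248 248]
 [247 211 206 184 214 224 226 227 226 152 135 140 212 229 228 227 226 206
  241 247 250]
 [253 252 233 200 194 225 226 227 213 137 137 137 158 228 228 224 225 221
  241 251 253]
 [161 246 253 243 175 225 228 225 222 140 134 136 162 228 226 224 224 233
  239 220 155]
 [127 124 135 222 219 221 224 224 223 213 166 184 227 226 223 223 222 230
  184 139 144]
 [128 128 130 127 123 213 226 221 224 227 228 227 226 225 223 225 223 228
  197 142 141]
 [125 125 129 128 127 176 224 220 225 226 228 227 228 223 225 224 227 227
  172 139 139]
 [123 127 127 128 127 153 221 222 225 227 228 227 226 217 186 155 142 130
  130 132 127]
 [128 119 121 117 122 124 210 227 225 215 171 140 131 129 134 135 135 130
  128 130 128]
 [133 127 127 125 120 124 131 126 125 125 129 133 131 131 132 137 138 133
  132 130 127]
 [134 131 123 124 124 125 123 124 123 126 130 137 136 136 134 139 143 140
  135 135 129]]
[[485.2 264. ]
 [482.  282.9]
 [504.2 286.9]
 [507.6 267.6]] [494.74758438 275.33690436]
19.1 9.599999999999994
22.5 10.1
19.6 9.900000000000006
22.6 9.0
```

Emit:
arm_command(rows=[{"grip": 0,"linear": [-25,1,0],"rot": [0,0,-0.08]},{"grip": 0,"linear": [-50,3,10],"rot": [0,0,-0.168]},{"grip": 0,"linear": [-67,4,40],"rot": [0,0,-0.168]},{"grip": 0,"linear": [-67,4,70],"rot": [0,0,-0.168]},{"grip": 0,"linear": [-67,4,80],"rot": [0,0,-0.168]},{"grip": 0,"linear": [-67,4,80],"rot": [0,0,-0.168]},{"grip": 0,"linear": [-67,4,80],"rot": [0,0,-0.168]}])

```text
clock: 7.48
position: [496.4, 278.0, 97.8]
ee_rot: [-0.084, 0.996, 0.001, 0.001]
contact_force: [0.5, 0.4, -0.3]
gripper_width: 58.1
grasp_force: 66.0
```

```bash
python3 - <<'E'
from h import *
p=shot("wrist"); P=arm.read_state()["position"]; zb=P[2]+1.5
r=[(zb+22,30.5,(0,255,0))]
c,s=fitring(p,P[:2],r); print(P,c-P[:2],s)
r+=[(zb+22,24.5,(0,0,255)),(90,10,(255,0,0)),(37,38,(0,255,255))]
f=model(p,c,r)
cv2.imwrite("pics/w4.png",np.hstack([cv2.resize(x[200:400,180:380],(400,400),interpolation=cv2.INTER_CUBIC) for x in (p["frame"][:,:,::-1],f)]))
for t in models.tip_of(p,"spindle_head")[:1]: print(t,ray(p,t["pixel"],90)-P)
print(proj(p,[*P[:2],90]))
go(496,276,60,99.6)
E
```

```text
[496.34321469 278.05033125  97.85920931] [ 2.66666667 -1.        ] 108.64629235532588
[np.float64(281.02786458317445), np.float64(266.7876731011983)]
[ 0.6 -2.  37.8] tooly 99.63 clock 7.58 j6 -2.2 rz 0.0006 tilt [ 0.0021  0.0018 -1.    ]
```

View pics/w4.png

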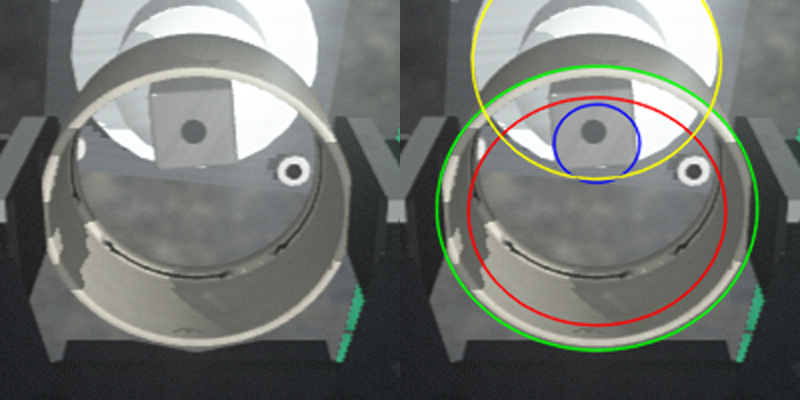

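```bash
python3 - <<'E'
from h import *
p=shot("wrist"); P=arm.read_state()["position"]; zb=P[2]+1.5
for rr in (29,29.4,30.5):
  for dz in (0,-5): 
    c,s=fitring(p,P[:2],[(zb+22+dz,rr,0)]); print(rr,dz,(c-P[:2]).round(2),s.round(1))
print(ray(p,(276.7,265.5),90)-P)
E
```

```text
29 0 [ 1.33 -1.  ] 126.0
29 -5 [ 5.67 -0.33] 99.8
29.4 0 [ 3.67 -0.33] 120.9
29.4 -5 [ 5.67 -0.33] 112.7
30.5 0 [ 2.67 -1.  ] 113.0
30.5 -5 [6.67 0.  ] 123.5
[-0.24578221 -1.95701104 -7.58668725]
```

Emit:
arm_command(rows=[{"grip": 0,"linear": [1.7,-1,5],"rot": [0,0,0]},{"grip": 0,"linear": [1.7,-1,15],"rot": [0,0,0]},{"grip": 0,"linear": [1.7,-1,25],"rot": [0,0,0]},{"grip": 0,"linear": [1.7,-1,27],"rot": [0,0,0]},{"grip": 0,"linear": [1.7,-1,27],"rot": [0,0,0]}])

```text
clock: 8.25
position: [494.2, 276.1, 68.9]
ee_rot: [-0.084, 0.996, -0.0, -0.0]
contact_force: [-1.1, -0.7, -2.4]
gripper_width: 58.4
grasp_force: 66.0
```

```bash
python3 - <<'E'
from h import *
p=shot("wrist"); P=arm.read_state()["position"]; print(P,arm.read_state()["contact_force"])
for rr in (29.4,30.5):
  for dz in (0,-5): 
    c,s=fitring(p,P[:2],[(P[2]+23.5+dz,rr,0)]); print(rr,dz,(c-P[:2]).round(2),s.round(1))
cv2.imwrite("pics/w5.png",cv2.resize(p["frame"][190:390,180:380,::-1],(600,600),interpolation=cv2.INTER_CUBIC))
E
```

```text
[494.33341751 276.24239999  69.25960307] [-0.08472218  0.21387738 -1.11530995]
29.4 0 [ 2. -1.] 120.3
29.4 -5 [3.33 0.  ] 93.9
30.5 0 [ 2.33 -1.33] 97.3
30.5 -5 [ 4. -1.] 119.3
```

View pics/w5.png

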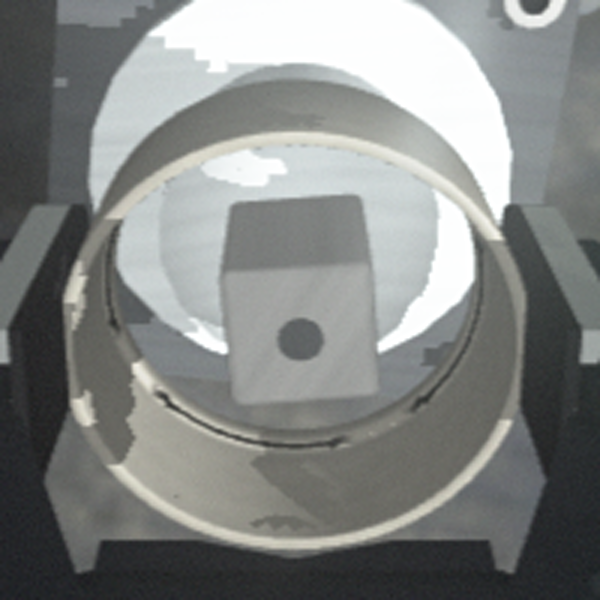

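The cup's rim is centred at (295,340) and the head's top at (300,339), so they are concentric within 1 mm. Lower away.

Emit:
arm_command(rows=[{"grip": 0,"linear": [0,0.7,6],"rot": [0,0,0]},{"grip": 0,"linear": [0,0.7,12],"rot": [0,0,0]},{"grip": 0,"linear": [0,0.7,18],"rot": [0,0,0]},{"grip": 0,"linear": [0,0.7,23],"rot": [0,0,0]},{"grip": 0,"linear": [0,0.7,27],"rot": [0,0,0]},{"grip": 0,"linear": [0,0.7,27],"rot": [0,0,0]}])

```text
clock: 9.05
position: [493.9, 276.7, 41.9]
ee_rot: [-0.084, 0.996, -0.0, -0.0]
contact_force: [-0.8, -1.0, -1.0]
gripper_width: 58.6
grasp_force: 66.0
```

Emit:
arm_command(rows=[{"grip": 0,"linear": [0,0,2],"rot": [0,0,0]},{"grip": 0,"linear": [0,0,4],"rot": [0,0,0]},{"grip": 0,"linear": [0,0,5],"rot": [0,0,0]},{"grip": 0,"linear": [0,0,5],"rot": [0,0,0]}])

```text
clock: 9.55
position: [494.0, 276.8, 37.3]
ee_rot: [-0.084, 0.996, -0.0, -0.0]
contact_force: [-0.3, -0.9, -1.6]
gripper_width: 58.5
grasp_force: 66.0
```

Emit:
arm_command(rows=[{"grip": 0,"linear": [0,0,0.7],"rot": [0,0,0]},{"grip": 0,"linear": [0,0,1.2],"rot": [0,0,0]},{"grip": 0,"linear": [0,0,1.2],"rot": [0,0,0]}])

```text
clock: 9.93
position: [494.1, 276.9, 36.1]
ee_rot: [-0.084, 0.996, 0.0, 0.0]
contact_force: [0.8, -0.6, -1.1]
gripper_width: 58.2
grasp_force: 66.0
```

Emit:
arm_command(rows=[{"grip": 0,"linear": [0,0,0.6],"rot": [0,0,0]},{"grip": 0,"linear": [0,0,0.9],"rot": [0,0,0]},{"grip": 0,"linear": [0,0,0.9],"rot": [0,0,0]},{"grip": 1,"linear": [0,0,0.9],"rot": [0,0,0]},{"grip": 1,"linear": [0,0,0.9],"rot": [0,0,0]},{"grip": 1,"linear": [0,0,0.9],"rot": [0,0,0]},{"grip": 1,"linear": [0,0,0.9],"rot": [0,0,0]},{"grip": 1,"linear": [0,0,-10],"rot": [0,0,0]},{"grip": 1,"linear": [0,0,-35],"rot": [0,0,0]},{"grip": 1,"linear": [0,0,-35],"rot": [0,0,0]}])

```text
clock: 11.18
position: [495.4, 278.0, 73.7]
ee_rot: [-0.084, 0.996, 0.002, 0.002]
contact_force: [0.7, -0.1, -0.1]
gripper_width: 85.3
grasp_force: 0.0
```

```bash
python3 - <<'E'
from h import *
p=shot("wrist"); s=arm.read_state(); P=s["position"]; print(P,s["contact_force"],s["gripper_width"])
cv2.imwrite("pics/w6.png",cv2.resize(p["frame"][170:370,140:420,::-1],(800,571),interpolation=cv2.INTER_CUBIC))
E
```

```text
[494.52735901 277.3677993   72.38083498] [-1.27322197  0.22365647 -0.77249921] 85.4777310648402
```

View pics/w6.png

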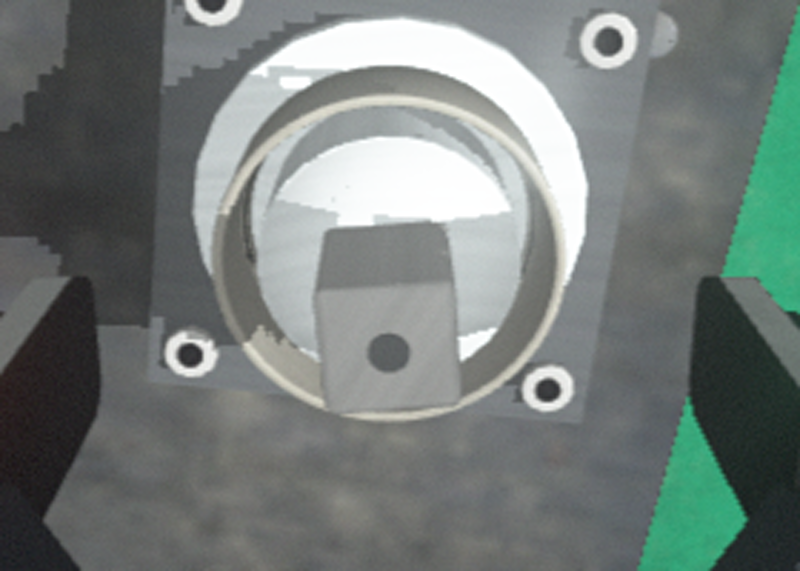

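The cup lies flat on the flange around the stem, rim centred near (388,258), and it has been released. The head at (389,350) is squarely between the fingers. Now grip the head.

Emit:
arm_command(rows=[{"grip": 1,"linear": [0,0,0.5],"rot": [0,0,0]},{"grip": 0,"linear": [0,0,0.5],"rot": [0,0,0]},{"grip": 0,"linear": [0,0,0.5],"rot": [0,0,0]},{"grip": 0,"linear": [0,0,0.5],"rot": [0,0,0]},{"grip": 0,"linear": [0,0,0.5],"rot": [0,0,0]},{"grip": 0,"linear": [0,0,0.5],"rot": [0,0,0]},{"grip": 0,"linear": [0,0,0.5],"rot": [0,0,0]},{"grip": 0,"linear": [0,0,0.5],"rot": [0,0,0]},{"grip": 0,"linear": [0,0,0.5],"rot": [0,0,0]},{"grip": 0,"linear": [0,0,0.5],"rot": [0,0,0]}])

```text
clock: 12.48
position: [494.2, 276.9, 70.7]
ee_rot: [-0.084, 0.996, 0.0, 0.0]
contact_force: [1.2, 0.7, -0.2]
gripper_width: 19.1
grasp_force: 58.3
```

Gripped squarely: 19 mm opening, 58 N and no side force. Lift straight up.

Emit:
arm_command(rows=[{"grip": 0,"linear": [0,0,-5],"rot": [0,0,0]},{"grip": 0,"linear": [0,0,-12],"rot": [0,0,0]},{"grip": 0,"linear": [0,0,-22],"rot": [0,0,0]},{"grip": 0,"linear": [0,0,-35],"rot": [0,0,0]},{"grip": 0,"linear": [0,0,-55],"rot": [0,0,0]},{"grip": 0,"linear": [0,0,-75],"rot": [0,0,0]},{"grip": 0,"linear": [0,0,-95],"rot": [0,0,0]},{"grip": 0,"linear": [0,0,-110],"rot": [0,0,0]},{"grip": 0,"linear": [0,0,-119],"rot": [0,0,0]},{"grip": 0,"linear": [0,0,-122],"rot": [0,0,0]}])

```text
clock: 13.72
position: [494.0, 276.9, 193.0]
ee_rot: [-0.084, 0.996, 0.0, 0.0]
contact_force: [-0.1, 0.3, -6.0]
gripper_width: 18.4
grasp_force: 58.1
```

Emit:
arm_command(rows=[{"grip": 0,"linear": [0,0,0],"rot": [0,0,0]},{"grip": 0,"linear": [0,0,0],"rot": [0,0,0]},{"grip": 0,"linear": [0,0,0],"rot": [0,0,0]},{"grip": 0,"linear": [0,0,0],"rot": [0,0,0]}])

```text
clock: 14.22
position: [494.0, 276.8, 192.3]
ee_rot: [-0.084, 0.996, -0.0, -0.0]
contact_force: [-0.8, 0.4, -5.2]
gripper_width: 18.6
grasp_force: 58.1
```

```bash
python3 - <<'E'
from h import *
p=shot("scene"); s=arm.read_state(); print(s["position"],s["contact_force"],s["gripper_width"],s["grasp_force"])
for q in ("spindle_foot","spindle_head"): print(q,models.tip_of(p,q)[:1])
print(proj(p,[494.3,276.9,130]),proj(p,[494.3,276.9,212]))
save(p,"s2.png",(90,100,290,350),2.4)
E
```

```text
[494.02899953 276.80142008 192.39025448] [ 0.54233031  0.18195047 -6.03370819] 18.659002444019595 58.09321740176529
spindle_foot [{'pixel': [225.9, 256.7], 'score': 0.79}]
spindle_head [{'pixel': [183.8, 192.4], 'score': 0.72}]
[np.float64(187.22949400512488), np.float64(240.01098965234843)] [np.float64(182.24208958134494), np.float64(192.29140625169197)]
```

View pics/s2.png

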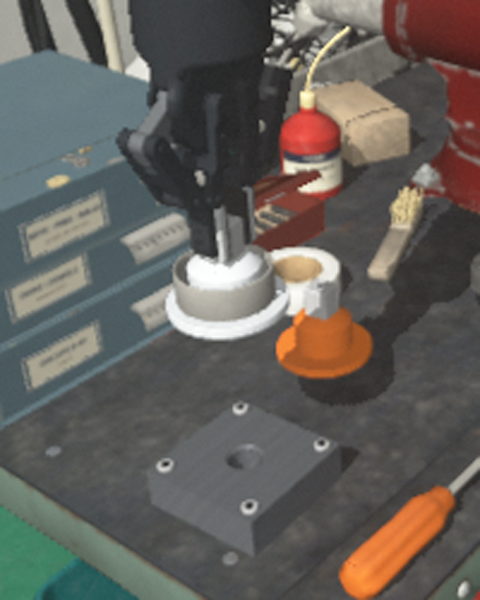

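The picture shows the spindle held upright over the stand's hole at crop (245,457), with the cup seated on its flange. The measured load of 5–6 N fits the weight of the spindle and cup together.

```bash
python3 -c "
from h import *
print(job.job_done())"
```

```text
the job is handed in; nothing more can be done
None
```

The job is handed in: the cup was released flat on the spindle's flange, and the arm now holds the spindle by its square head, upright and still, with the foot about 10 cm above the stand (commanded lift 122 mm), finished at about 14 s of the 54 s limit.

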